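Hold a spread circlip over an axle's groove

TASK

Lay the upright axle on its side in the V cradle, its thin grooved end sticking out of the open end, and let go of it. Then take the circlip pliers out of their stand by the two handles, squeeze them to spread the snap ring they carry, slide the ring over the end of the axle until it surrounds the groove, and finish while still holding the pliers there, squeezed so that the ring stays spread, with neither the ring nor the pliers leaning on the axle. Leave the lens cell, post, tray and screwdriver alone.

Things in the scene. Friction and masses are not known exactly. Their poses are not given: they have to be found in the camera images.
- axle_mid (a point): Centre of the loose axle (124 mm, 0.32 to 0.5 kg), which starts upright: below, an aluminium barrel 40 mm across, 80 mm long; above, a steel spigot 26 mm across, 44 mm long. z runs along the axle from foot to spigot end: foot at z = -62 mm, barrel's shoulder +18, spigot's end +62, centre of mass about -11.
- axle_groove (a point): Centre of the axle's groove, on its axis, 42 mm beyond axle_mid and 20 mm short of the spigot's end. The groove is 10 mm wide and 21 mm in diameter (the spigot is 26 mm). z as for axle_mid.
- axle: The same axle; origin at the centre of its foot, z along its axis.
- cradle_seat (a point): Point on the line where the axis of an axle lying in the fixed V cradle comes to rest, 70 mm above the table, over the middle of the trough; z up. x points along the trough to its open end, roughly to the robot's right. The stop plate at the closed end faces the axle's foot at x = -37 mm; the foot belongs 0 to 15 mm ahead of it, so the groove at x = 67 to 82 mm.
- cradle: The cradle, black with an aluminium trough; origin on the table below cradle_seat, same axes. Trough 70 mm long, 35 mm wide, its edges 14 mm below the seat line, so fingers can straddle it beside a 40 mm barrel. Stop plate 34 mm wide, up to 8 mm above the seat line. Base 90 x 80 mm, 10 mm thick.
- pliers_grip (a point): Midway between the black handle sleeves of the circlip pliers (0.2 kg), at mid-height, about 148 mm above the table at the start. Pliers stand upright in the stand; z up along the handles, y from right to left handle (the squeeze line), x the way the bent tips and ring look, roughly to the robot's left. Sleeves 18 mm wide (x), 70 mm tall. Width over both: 54 mm here, 63 mm at the top; squeezed 38 mm.
- pliers: The pliers; origin on the underside of a steel guard bar (28 mm x 60 mm along y) at the pivot, 63 mm below pliers_grip; the bar rests on the stand. Axes as pliers_grip.
- ring_center (a point): Centre of the steel snap ring on the pliers' tips, always at x = 30, y = 0, z = -106 mm from pliers_grip, same axes; x is the ring's axis. The ring is 4 mm thick. Inner diameter 23 mm relaxed (too tight for the 26 mm spigot), about 32 mm fully spread; outer 33 mm relaxed, 43 mm spread. It stays on the tips.
- pliers_left (a joint): Angle of the left handle (the right one mirrors it): 0 relaxed, 0.13 rad squeezed to the stop with the ring fully spread; from 0.06 the ring passes the spigot. A spring opens it: each handle takes about 5 N to start and 12 N to reach the stop.
- stand: Fixed stand of the pliers, black base 100 x 100 mm: two aluminium posts 57 mm apart (centres, along y), tops 85 mm above the table, lips up to 90 mm, carry the guard bar; pliers come out straight up. Origin on the table below the pliers, x and y as theirs at the start.
- lens_cell: Bystander: a black lens cell, a flat ring 52 mm across and 14 mm high; not to be moved. Origin at its underside.
- post: Bystander: a steel optical post, upright, 25 mm across and 50 mm tall; not to be moved. Origin at its underside.
- screw_tray: Bystander: a grey open tray 90 x 70 x 30 mm; not to be moved. Origin at its underside.
- driver: Bystander: a screwdriver with an amber handle, lying flat; not to be moved. Origin at its underside.
There are look-alikes about, which are no part of the job. Of the things shaped like the axle, the aluminium one is meant. Leave any turquoise look-alike of the pliers alone.

How it is judged:
On the way:
1. the axle lies in the cradle, grooved end out of the open end, let go (angle between the z axis of axle_mid and the x axis of cradle_seat, either way round below 0.12 rad and y of axle_mid in the frame of cradle_seat between -0.006 and 0.006 m and z of axle_mid in the frame of cradle_seat between -0.006 and 0.006 m and x of axle_groove in the frame of cradle_seat between 0.06 and 0.086 m and contact force between the fingers and axle below 0.3 N and linear speed of axle below 0.03 m/s), for 0.2 s.
At the end, for the whole second after the job is handed in: Axle at rest in the cradle (axis within 6 mm and 0.12 rad, groove 60-86 mm ahead of the seat); ring within 3 mm of the groove along the axle, 4.5 mm across, 0.15 rad; pliers_left over 0.09, gripped with over 4 N, grip over 150 mm high; under 5 N on the axle, off stand and cradle (angle between the z axis of axle_mid and the x axis of cradle_seat, either way round below 0.12 rad and y of axle_mid in the frame of cradle_seat between -0.006 and 0.006 m and z of axle_mid in the frame of cradle_seat between -0.006 and 0.006 m and x of axle_groove in the frame of cradle_seat between 0.06 and 0.086 m and x of ring_center in the frame of axle_groove between -0.0045 and 0.0045 m and y of ring_center in the frame of axle_groove between -0.0045 and 0.0045 m and z of ring_center in the frame of axle_groove between -0.003 and 0.003 m and angle between the x axis of ring_center and the z axis of axle_groove, either way round below 0.15 rad and value of joint pliers_left above 0.09 rad and contact force between the fingers and pliers above 4 N and height (world z) of pliers_grip above 0.15 m and contact force between pliers and axle below 5 N and contact force between pliers and stand below 0.2 N and contact force between pliers and cradle below 0.2 N and linear speed of each of axle, pliers below 0.03 m/s); the arm keeps its last pose, push and grip.
It fails at once if lens_cell is moved more than 25 mm (distance of lens_cell from where it was at the start of the episode above 0.025 m).
It fails at once if post is moved more than 25 mm (distance of post from where it was at the start of the episode above 0.025 m).
It fails at once if screw_tray is moved more than 25 mm (distance of screw_tray from where it was at the start of the episode above 0.025 m).
It fails at once if driver is moved more than 25 mm (distance of driver from where it was at the start of the episode above 0.025 m).
It also fails if it takes over 54 s, if anything falls off the work surface, if the arm or the gripper's body presses on something with over 40 N, if the wrist force passes 120 N, or if a joint passes its speed limit or range.

ROBOT

A 6-joint arm with a two-finger parallel gripper is mounted at the origin on the work surface. World frame = base frame: x ahead of the robot, y to its left, z up, the work surface at z = 0. Lengths are in m, angles in rad, forces in N, time in s.
With the tool pointing down it reaches from about 0.325 to 1 m from the base axis. Payload 5.1 kg.
Tool frame: the origin (TCP) lies on the front face of the gripper's body, between the roots of the fingers; the fingertips stand 73 mm ahead of it and the grasp point (between the pads) lies 54 mm ahead of it (r.tcp_to_grasp is the distance from the TCP to the grasp point, in m); x points along the fingers, y is the direction in which the jaws open and shut, and the axes are right-handed (so a half turn about x gives the same grasp; the last joint's range is limited). The gripper opens to 85 mm and grips with 20 to 120 N. Pads are 22 mm wide; open, the fingers measure 114 mm over their backs; the gripper's body (76 mm by 85 mm) begins 54 mm behind the grasp point. The pads swing forward as they close: fully open they stand 13 mm farther back than shut.
Start: joints at [-1.242, 0.124, 1.65, -0, 1.367, -0.083], TCP at [0.26, -0.596, 0.304] pointing down, gripper open.
Joint ranges: [-2.61, 2.61], [-1.02, 2.33], [0.03, 2.71], [-1.35, 4.49], [0.32, 2.68], [-2.91, 2.91]. Speed limits (rad/s): [2.57, 2.57, 3.14, 3.14, 3.14, 3.14].

INTERFACE

Orientations are given as a rotation vector (axis times angle).
In Python, from rig import monitor, optics, hand_in, r gives the robot as it stands. The module is installed in compiled form; this text tells all that it offers.
- The arm moves only by the tool carry_out, never from a script. Its argument "series" is a list of rows, each a list of 7 numbers: the shift along the tool's x, y, z in m, then the turn, a rotation vector about the tool's x, y, z in rad, then the closure, from -1 (fully open) to 1 (shut), so that 0 is half open. In form: [[dx, dy, dz, wx, wy, wz, claw], ...]. A call has exactly 10 rows; each row is the pose to reach, as a shift and turn from the pose measured when the call began, along the tool's axes at that moment; what a row does not reach only later rows make up. A row lasts 1/10 s, in which the tool goes at most 50 mm and 8.59 degrees, less where a joint would pass 70% of its speed; a pose out of reach is approached as far as the arm can. A call with a gripper value outside its range is refused whole. The fingers move at their own pace and stop on an object; the grip force is fixed at half the most. Time passes only in rows, so rows that repeat a pose let the fingers close, or fill a call up. It gives the time, the measured TCP pose, the force and the opening at its end, in the units of the state.
- monitor.get_obs(): the state, without advancing time (a new reading comes with each control period).
- optics.get_image(name): name is "scene" or "top" or "wrist"; returns (picture, depth): 480x640x3 uint8, red, green, blue; 480x640 float32, m along the optical axis (not along the pixel's ray), 0 where there is no reading.
- optics.camera_params(name): a dict with "camera_matrix" (3x3 intrinsics, pixels), "world_from_camera" (4x4, takes a point from camera to world coordinates); the wrist camera has in their place "T_tool_cam" (4x4, takes a point from camera to tool coordinates, whose origin is the TCP and whose axes are the tool frame's). Camera axes: x right, y down, z forward; pixel columns grow to the right and rows downward; lengths in m; the calibration is good to about 2 mm. A picture is of the moment at which its call begins: read the wrist's pose just before it. camera_params takes no time and is no camera call.
- hand_in(): hands the job in, once; it reports no verdict.
The state is a dict: "t": time; "joint_pos": joint angles; "qd": joint speeds; "tau": joint torques, N m; "eef_pos": TCP position; "tcp_rot": TCP orientation; "wrist_force": force on the tool from outside, world axes, zero at the start; "moment": the same for the moment, N m; "gripper_width": opening from 0.0 (shut) to 1.0 (fully open).
Only numpy, scipy, OpenCV 4.12 (cv2) and the standard library are available. Lean on these libraries where they do the work, as an engineer would, in place of code of your own. Each camera call takes 0.05 s, during which the arm holds its last target. There are 200 camera calls.

## Working session

There is one attempt and no reset: what is moved stays moved. The work goes in short steps, Python scripts to look and compute and a tool call to move; the robot and the scene stay as the last step left them, time stands still between calls to the robot, and variables do not carry over. Pictures are saved under pics/ and viewed, about 8 in all and at most 12, crops included, and the job is handed in when it is done.

Besides the shell and the picture viewer there is one more tool, called after "Emit:" as a command line: name --pt "numbers of a row" for each row, then --argument value for the rest. carry_out: Moves the arm, as the interface text tells. Its arguments: {"type":"object","properties":{"series":{"type":"array"}},"required":["series"]}

```bash
mkdir -p pics
cat > h.py <<'E'
import numpy as np, cv2
from scipy.spatial.transform import Rotation as R
from rig import monitor, optics, hand_in, r
def Tt():
    o=monitor.get_obs(); T=np.eye(4); T[:3,:3]=R.from_rotvec(o["tcp_rot"]).as_matrix(); T[:3,3]=o["eef_pos"]; return T
def cam(n):
    p=optics.camera_params(n)
    T=p["world_from_camera"] if "world_from_camera" in p else Tt()@p["T_tool_cam"]
    return np.array(p["camera_matrix"]),np.array(T)
def snap(n,f=None):
    K,T=cam(n); im,d=optics.get_image(n)
    if f: cv2.imwrite(f"pics/{f}.png",im[:,:,::-1]); np.savez(f"pics/{f}.npz",im=im,d=d,K=K,T=T)
    return im,d,K,T
def world(d,K,T):
    v,u=np.mgrid[:480,:640]; P=np.stack([(u-K[0,2])/K[0,0]*d,(v-K[1,2])/K[1,1]*d,d],-1)
    return P@T[:3,:3].T+T[:3,3]
def ray(uv,K,T,z):
    q=T[:3,:3]@np.array([(uv[0]-K[0,2])/K[0,0],(uv[1]-K[1,2])/K[1,1],1]); return T[:3,3]+q*(z-T[2,3])/q[2]
def load(f):
    a=np.load(f"pics/{f}.npz"); return a["im"],a["d"],a["K"],a["T"]
E
python3 - <<'E'
from h import *
o=monitor.get_obs(); print(o["t"],o["eef_pos"],o["tcp_rot"],o["gripper_width"],r.tcp_to_grasp)
print(Tt()[:3,:3].round(3)); print(optics.camera_params("wrist"))
for n in("scene","top"):
    im,d,K,T=snap(n,n+"0"); print(n,K,T.round(3))
E
```

```text
0.0 [ 0.25999543 -0.59522727  0.30264351] [ 1.99521541  0.41888264 -1.99572663] 0.9989262129610075 0.0539
[[-0.001  0.4   -0.916]
 [ 0.002 -0.916 -0.4  ]
 [-1.    -0.002 -0.   ]]
{'camera_matrix': array([[371.99464124,   0.        , 314.14792302],
       [  0.        , 371.99464124, 230.79558935],
       [  0.        ,   0.        ,   1.        ]]), 'T_tool_cam': array([[ 1.11022785e-04, -2.71056816e-01,  9.62563343e-01,
        -6.93566133e-02],
       [ 9.99999976e-01,  2.13172955e-04, -5.53114766e-05,
        -9.11707246e-04],
       [-1.90199919e-04,  9.62563326e-01,  2.71056833e-01,
        -6.85719210e-02],
       [ 0.00000000e+00,  0.00000000e+00,  0.00000000e+00,
         1.00000000e+00]])}
scene [[586.48189922   0.         314.33399517]
 [  0.         586.48189922 250.21540711]
 [  0.           0.           1.        ]] [[-0.886  0.244 -0.393  1.09 ]
 [ 0.463  0.487 -0.741  0.934]
 [ 0.01  -0.839 -0.545  0.841]
 [ 0.     0.     0.     1.   ]]
top [[605.94310422   0.         330.64684453]
 [  0.         605.94310422 233.97396496]
 [  0.           0.           1.        ]] [[ 2.300e-02 -9.880e-01  1.550e-01  3.740e-01]
 [-1.000e+00 -2.300e-02  3.000e-03 -5.000e-02]
 [ 1.000e-03 -1.550e-01 -9.880e-01  1.322e+00]
 [ 0.000e+00  0.000e+00  0.000e+00  1.000e+00]]
```

View pics/top0.png

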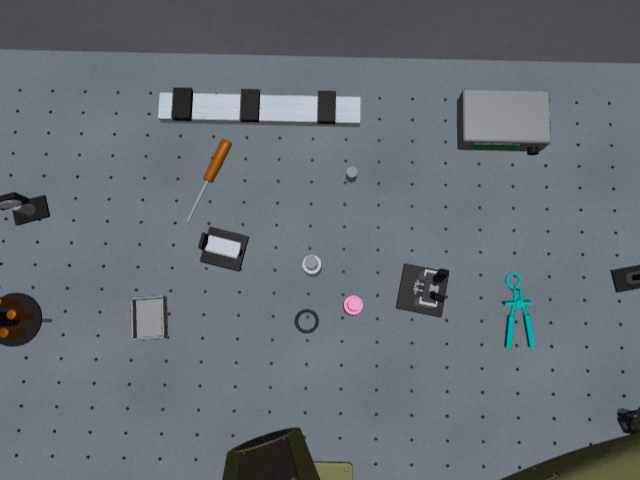

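View pics/scene0.png

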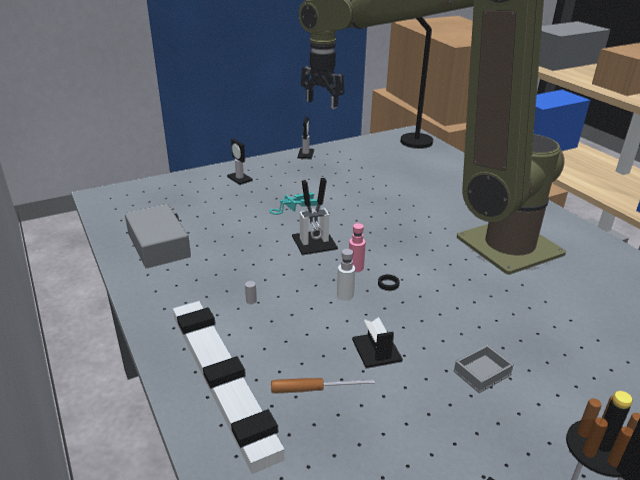

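Top view: cradle at (224,248) with its stop on the left, aluminium axle at (312,264), pink look-alike at (353,305), pliers stand at (425,288), turquoise pliers at (518,310). The scene view agrees: axle at (346,275), cradle at (377,345), pliers at (315,205). Next I'll measure positions from the depth in both views.

Run:
```python
from h import *
for n,box in (("top0",{"axle":(295,245,330,282),"cradle":(195,222,255,275),"stand":(390,255,455,322)}),("scene0",{"axle":(332,245,358,303),"cradle":(350,310,405,370),"stand":(290,170,340,255)})):
    im,d,K,T=load(n); W=world(d,K,T); hsv=cv2.cvtColor(im,cv2.COLOR_RGB2HSV)
    for k,(a,b,c,e) in box.items():
        P=W[b:e,a:c].reshape(-1,3); h=hsv[b:e,a:c].reshape(-1,3); ok=P[:,2]>0.006; P=P[ok];h=h[ok]
        print(n,k,len(P))
        for lo,hi in ((.006,.015),(.015,.05),(.05,.07),(.07,.082),(.082,.1),(.1,.122),(.122,.14),(.14,.2)):
            m=(P[:,2]>lo)&(P[:,2]<=hi)
            if m.sum()>5: print("  z",lo,hi,m.sum(),np.median(P[m],0).round(4),"min",np.percentile(P[m],3,0).round(3),"max",np.percentile(P[m],97,0).round(3),"V",np.median(h[m,2]))
# cradle base: dark rect in top image on plane z=.01, minAreaRect of raised pts
im,d,K,T=load("top0");W=world(d,K,T)
for k,(a,b,c,e) in {"cradle":(190,215,260,280),"stand":(385,250,458,325)}.items():
    m=np.zeros((480,640),np.uint8); S=np.s_[b:e,a:c]
    m[S]=(W[S][...,2]>.006)&(W[S][...,2]<.015); pts=W[m>0][:,:2].astype(np.float32)
    rc=cv2.minAreaRect(pts); print(k,"base rect",rc, cv2.boxPoints(rc).round(3).tolist())
for k,(lo,hi,a,b,c,e) in {"trough":(.04,.07,200,222,255,275)}.items():
    P=W[b:e,a:c].reshape(-1,3);V=im[b:e,a:c].reshape(-1,3).max(1)
    for nm,q in (("bright",(V>120)&(P[:,2]>.03)),("dark high",(V<90)&(P[:,2]>.04))):
        p=P[q][:,:2].astype(np.float32); print(nm,len(p),cv2.minAreaRect(p),P[q][:,2].max())
```

```text
top0 axle 372
  z 0.006 0.015 30 [ 0.5111 -0.0042  0.0074] min [ 0.477 -0.041  0.006] max [0.556 0.027 0.011] V 126.0
  z 0.015 0.05 30 [ 0.4904 -0.0144  0.0326] min [ 0.488 -0.027  0.016] max [0.509 0.005 0.049] V 80.0
  z 0.05 0.07 12 [ 0.4902 -0.0161  0.0594] min [ 0.488 -0.025  0.052] max [0.5   0.002 0.068] V 104.0
  z 0.07 0.082 113 [ 0.5002 -0.0073  0.0795] min [ 0.488 -0.025  0.073] max [0.525 0.012 0.082] V 191.0
  z 0.082 0.1 42 [ 0.4979 -0.0126  0.0843] min [ 0.489 -0.023  0.082] max [0.523 0.009 0.099] V 163.0
  z 0.1 0.122 34 [ 0.5017 -0.0074  0.1207] min [ 0.496 -0.02   0.1  ] max [0.518 0.002 0.122] V 155.0
  z 0.122 0.14 106 [ 0.5073 -0.0082  0.1252] min [ 0.497 -0.018  0.123] max [0.518 0.003 0.129] V 158.0
top0 cradle 1602
  z 0.006 0.015 859 [0.5294 0.1832 0.0105] min [0.502 0.14  0.006] max [0.586 0.235 0.014] V 53.0
  z 0.015 0.05 257 [0.5421 0.1818 0.0465] min [0.514 0.147 0.015] max [0.569 0.222 0.05 ] V 203.0
  z 0.05 0.07 397 [0.544  0.1866 0.0539] min [0.524 0.15  0.05 ] max [0.563 0.22  0.062] V 203.0
  z 0.07 0.082 72 [0.5508 0.2215 0.0774] min [0.536 0.21
[... 3062 characters left out ...]
[0.4819999933242798, 0.10700000077486038], [0.621999979019165, 0.11400000005960464], [0.6140000224113464, 0.26499998569488525]]
stand base rect ((0.4701744318008423, -0.24358896911144257), (0.16031619906425476, 0.15572254359722137), 1.3270246982574463) [[0.3880000114440918, -0.1679999977350235], [0.3919999897480011, -0.3230000138282776], [0.5519999861717224, -0.3199999928474426], [0.5490000247955322, -0.164000004529953]]
bright 532 ((0.4789637327194214, 0.07527117431163788), (0.3217748999595642, 0.051441848278045654), 59.083377838134766) 1.3223257803056103
dark high 118 ((0.4771655201911926, 0.08194459974765778), (0.3309459090232849, 0.0448111891746521), 59.65642547607422) 1.3223257803056103
```

```bash
cat >> h.py <<'E'
def rot(az,pitch,roll180=False):
    "tool x at azimuth az (deg), pitch deg below horizontal; tool y horizontal at az+90"
    a,p=np.radians([az,pitch]); x=np.array([np.cos(a)*np.cos(p),np.sin(a)*np.cos(p),-np.sin(p)])
    y=np.array([-np.sin(a),np.cos(a),0]); 
    return np.c_[x,y,np.cross(x,y)]
def go(tcp,M):
    T=Tt(); d=T[:3,:3].T@(np.array(tcp)-T[:3,3]); w=R.from_matrix(T[:3,:3].T@M).as_rotvec()
    print("row",d.round(4),w.round(3))
E
python3 -c "
from h import *
go([.50,.09,.38],rot(-101,90)); print(rot(-101,90).round(2))"
```

```text
row [-0.0761 -0.5321 -0.4942] [-0.967 -0.001  0.002]
[[-0.    0.98 -0.19]
 [-0.   -0.19 -0.98]
 [-1.    0.    0.  ]]
```

Emit:
carry_out --pt "-0.076 -0.532 -0.494 -0.967 0 0 -1" --pt "-0.076 -0.532 -0.494 -0.967 0 0 -1" --pt "-0.076 -0.532 -0.494 -0.967 0 0 -1" --pt "-0.076 -0.532 -0.494 -0.967 0 0 -1" --pt "-0.076 -0.532 -0.494 -0.967 0 0 -1" --pt "-0.076 -0.532 -0.494 -0.967 0 0 -1" --pt "-0.076 -0.532 -0.494 -0.967 0 0 -1" --pt "-0.076 -0.532 -0.494 -0.967 0 0 -1" --pt "-0.076 -0.532 -0.494 -0.967 0 0 -1" --pt "-0.076 -0.532 -0.494 -0.967 0 0 -1"

```text
t: 1.1
eef_pos: [0.4242, -0.1242, 0.3559]
tcp_rot: [1.351, 1.114, -1.349]
wrist_force: [1.5, 0.2, 0.9]
gripper_width: 1.0
```

```bash
python3 -c "
from h import *
snap('wrist','w0'); print(monitor.get_obs()['joint_pos'].round(3) if hasattr(monitor.get_obs()['joint_pos'],'round') else monitor.get_obs()['joint_pos']); go([.50,.09,.38],rot(-101,90))"
```

```text
[-0.396 -0.386  2.022  0.007  1.505 -0.212]
row [-0.0215  0.0344 -0.2186] [ 0.007 -0.007 -0.001]
```

Emit:
carry_out --pt "-0.02 0.034 -0.22 0 0 0 -1" --pt "-0.02 0.034 -0.22 0 0 0 -1" --pt "-0.02 0.034 -0.22 0 0 0 -1" --pt "-0.02 0.034 -0.22 0 0 0 -1" --pt "-0.02 0.034 -0.22 0 0 0 -1" --pt "-0.02 0.034 -0.22 0 0 0 -1" --pt "-0.02 0.034 -0.22 0 0 0 -1" --pt "-0.02 0.034 -0.22 0 0 0 -1" --pt "-0.02 0.034 -0.22 0 0 0 -1" --pt "-0.02 0.034 -0.22 0 0 0 -1"

```text
t: 2.15
eef_pos: [0.4997, 0.0905, 0.3785]
tcp_rot: [1.351, 1.119, -1.34]
wrist_force: [-0.4, -0.2, -0.2]
gripper_width: 0.999
```

```bash
python3 -c "
from h import *
im,d,K,T=snap('wrist','w1'); a=cv2.imread('pics/w0.png'); b=cv2.imread('pics/w1.png')
cv2.imwrite('pics/w01.png',cv2.resize(np.vstack([a,b]),(440,600)))
print(T.round(3))"
```

```text
[[ 0.983 -0.179 -0.047  0.512]
 [-0.185 -0.948 -0.261  0.158]
 [ 0.002  0.265 -0.964  0.448]
 [ 0.     0.     0.     1.   ]]
```

View pics/w01.png

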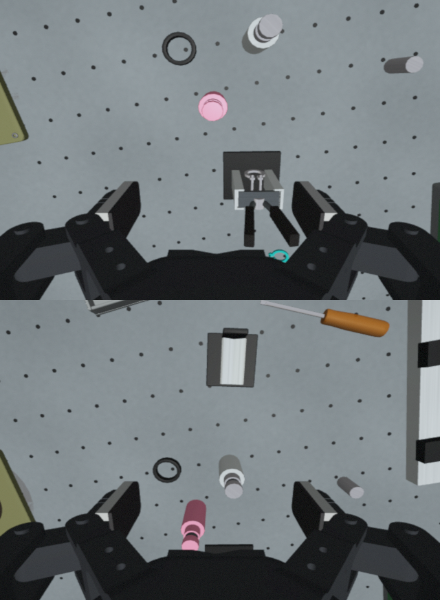

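The upper frame shows the pliers and stand near full-frame (375,310). The lower one shows the cradle at (335,95), lined up with the view, and the aluminium axle at (335,275). Next I'll measure from these close views.

Run:
```python
from h import *
def seg(n,a,b,c,e):
    im,d,K,T=load(n); W=world(d,K,T)[b:e,a:c].reshape(-1,3); V=im[b:e,a:c].reshape(-1,3).max(1)
    ok=(W[:,2]>.004)&(W[:,2]<.3); return W[ok],V[ok]
P,V=seg("w1",285,20,395,150)
for nm,m in (("trough bright",(V>110)&(P[:,2]>.03)),("trough edge",(V>110)&(P[:,2]>.05)),("stop",(V<90)&(P[:,2]>.065)),("base",(P[:,2]<.014)&(V<90))):
    q=P[m]; rc=cv2.minAreaRect(q[:,:2].astype(np.float32)); print(nm,len(q),np.round(rc[0],4),np.round(rc[1],4),round(rc[2],1),"z",np.percentile(q[:,2],[5,50,95]).round(4))
P,V=seg("w1",300,230,370,325)
for lo,hi in ((.02,.075),(.077,.085),(.119,.13)):
    m=(P[:,2]>lo)&(P[:,2]<hi); q=P[m]; print("axle",lo,len(q),cv2.minEnclosingCircle(q[:,:2].astype(np.float32)),q.mean(0).round(4))
P,V=seg("w0",310,235,450,410)
for lo,hi in ((.006,.015),(.075,.082),(.083,.09),(.09,.1),(.105,.13),(.13,.16),(.16,.176),(.176,.19)):
    m=(P[:,2]>lo)&(P[:,2]<hi); q=P[m]
    if len(q)>5:
        rc=cv2.minAreaRect(q[:,:2].astype(np.float32)); print("pl",lo,len(q),np.round(rc[0],4),np.round(rc[1],4),round(rc[2],1),"z",np.median(q[:,2]).round(4))
        if lo>.1:
            L=cv2.kmeans(q[:,:2].astype(np.float32),2,None,(3,50,1e-5),5,0); print(L[2].round(4).tolist(),np.bincount(L[1].ravel()))
```

```text
trough bright 2530 [0.5433 0.1877] [0.0802 0.0346] 77.3 z [0.0454 0.0509 0.0554]
trough edge 1473 [0.5434 0.1879] [0.0797 0.0346] 77.3 z [0.0503 0.053  0.0558]
stop 395 [0.5505 0.2223] [0.0075 0.0329] 77.5 z [0.0674 0.0768 0.0783]
base 2991 [0.5428 0.1873] [0.089 0.079] 77.3 z [0.0077 0.0093 0.0107]
axle 0.02 535 ((0.5068314671516418, -0.001508226152509451), 0.019199324771761894) [0.5072 0.0091 0.0492]
axle 0.077 444 ((0.5062407851219177, -0.006283809430897236), 0.020089101046323776) [0.5066 0.0007 0.0794]
axle 0.119 532 ((0.5062879920005798, -0.006617882288992405), 0.01308559812605381) [ 0.5064 -0.0057  0.1229]
pl 0.006 3621 [ 0.4595 -0.3153] [0.2472 0.1079] 86.5 z 0.0073
pl 0.075 93 [ 0.4653 -0.2361] [0.009  0.0699] 79.9 z 0.0785
pl 0.083 1027 [ 0.4629 -0.25  ] [0.0371 0.0714] 79.7 z 0.0892
pl 0.09 1015 [ 0.4631 -0.2494] [0.0347 0.0699] 80.1 z 0.0909
pl 0.105 370 [ 0.4616 -0.2548] [0.0172 0.0476] 80.2 z 0.1211
[[0.44609999656677246, -0.24480000138282776], [0.476500004529953, -0.2540000081062317]] [126 244]
pl 0.13 768 [ 0.4618 -0.2551] [0.0185 0.0563] 78.4 z 0.1459
[[0.48010000586509705, -0.25429999828338623], [0.4426000118255615, -0.24379999935626984]] [489 279]
pl 0.16 516 [ 0.4616 -0.2548] [0.0172 0.0609] 79.9 z 0.1684
[[0.4830000102519989, -0.2547000050544739], [0.43970000743865967, -0.2434999942779541]] [325 191]
pl 0.176 750 [ 0.4618 -0.2557] [0.0188 0.0625] 79.9 z 0.1814
[[0.48559999465942383, -0.25850000977516174], [0.43700000643730164, -0.24950000643730164]] [389 361]
```

Run:
```python
from h import *
M=rot(-102.7,30); G=np.array([.5063,-.0063,.062]); x=M[:,0]
for b,u in ((.12,.1),(.12,.0)): go(G-x*b+[0,0,u],M)
```

```text
row [ 0.1566  0.0279 -0.0087] [ 0.032 -1.054 -0.02 ]
row [ 0.2566  0.0277 -0.008 ] [ 0.032 -1.054 -0.02 ]
```

Emit:
carry_out --pt "0.02 0.028 -0.009 0.03 -0.15 -0.02 -1" --pt "0.04 0.028 -0.009 0.03 -0.3 -0.02 -1" --pt "0.06 0.028 -0.009 0.03 -0.45 -0.02 -1" --pt "0.08 0.028 -0.009 0.03 -0.6 -0.02 -1" --pt "0.1 0.028 -0.009 0.03 -0.75 -0.02 -1" --pt "0.12 0.028 -0.009 0.032 -0.9 -0.02 -1" --pt "0.14 0.028 -0.009 0.032 -1.054 -0.02 -1" --pt "0.157 0.028 -0.009 0.032 -1.054 -0.02 -1" --pt "0.157 0.028 -0.009 0.032 -1.054 -0.02 -1" --pt "0.157 0.028 -0.009 0.032 -1.054 -0.02 -1"

```text
t: 3.2
eef_pos: [0.5298, 0.0949, 0.2226]
tcp_rot: [0.471, 0.375, -1.747]
wrist_force: [0.0, -0.1, -0.3]
gripper_width: 1.003
```

Run:
```python
from h import *
M=rot(-102.7,30); G=np.array([.5063,-.0063,.062]); x=M[:,0]
print(np.round(monitor.get_obs()["joint_pos"],3))
for b,u in ((.12,.1),(.12,.0),(.05,0)): go(G-x*b+[0,0,u],M)
```

```text
[ 0.352  0.249  1.833 -0.827  1.736  0.736]
row [ 0.0002 -0.0007 -0.0005] [-0.002 -0.002  0.001]
row [ 0.0504 -0.0008 -0.087 ] [-0.002 -0.002  0.001]
row [ 0.1204 -0.0007 -0.0868] [-0.002 -0.002  0.001]
```

Emit:
carry_out --pt "0.025 0 -0.043 0 0 0 -1" --pt "0.05 0 -0.087 0 0 0 -1" --pt "0.05 0 -0.087 0 0 0 -1" --pt "0.075 0 -0.087 0 0 0 -1" --pt "0.1 0 -0.087 0 0 0 -1" --pt "0.12 0 -0.087 0 0 0 -1" --pt "0.12 0 -0.087 0 0 0 -1" --pt "0.12 0 -0.087 0 0 0 1" --pt "0.12 0 -0.087 0 0 0 1" --pt "0.12 0 -0.087 0 0 0 1"

```text
t: 4.2
eef_pos: [0.5175, 0.0369, 0.0882]
tcp_rot: [0.473, 0.374, -1.746]
wrist_force: [0.1, -0.4, 0.7]
gripper_width: 0.511
```

Emit:
carry_out --pt "0 0 0 0 0 0 1" --pt "0 0 0 0 0 0 1" --pt "0 0 0 0 0 0 1" --pt "0 0 0 0 0 0 1" --pt "0 0 0 0 0 0 1" --pt "-0.005 0 0.009 0 0 0 1" --pt "-0.01 0 0.017 0 0 0 1" --pt "-0.02 0 0.035 0 0 0 1" --pt "-0.02 0 0.035 0 0 0 1" --pt "-0.02 0 0.035 0 0 0 1"

```text
t: 5.2
eef_pos: [0.5175, 0.0367, 0.1289]
tcp_rot: [0.475, 0.374, -1.745]
wrist_force: [-0.6, -0.7, -3.2]
gripper_width: 0.45
```

Run:
```python
from h import *
snap("scene","s1"); im=cv2.imread("pics/s1.png")[120:360,220:460]; cv2.imwrite("pics/s1c.png",cv2.resize(im,(480,480)))
```

```text
(no output)
```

View pics/s1c.png

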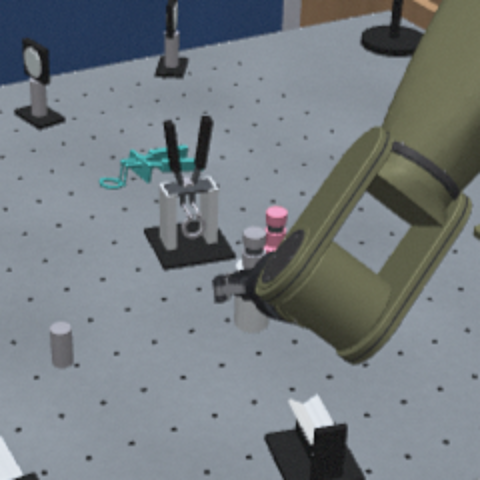

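The axle is gripped and lifted, with the spigot up, and the wrist load is about 3 N. Next I'll turn it over above the cradle.

```bash
cat >> h.py <<'E'
D=np.array([np.cos(np.radians(-102.7)),np.sin(np.radians(-102.7)),0]); C=np.array([.5428,.1873,0])
def place(z,s=.0334): 
    M=rot(-102.7,120); go(C+D*s+[0,0,z]-M[:,0]*.0515,M)
E
python3 -c "
from h import *
T=Tt(); go(T[:3,3]+[.01,.03,.1],T[:3,:3]); place(.2)"
```

```text
row [-0.0775  0.0034  0.0706] [0. 0. 0.]
row [-0.1395 -0.0078  0.0535] [-0.002  1.567 -0.003]
```

Emit:
carry_out --pt "-0.02 0 0.02 0 0 0 1" --pt "-0.04 0 0.04 0 0.08 0 1" --pt "-0.06 0 0.055 0 0.2 0 1" --pt "-0.08 0 0.065 0 0.34 0 1" --pt "-0.095 0 0.065 0 0.48 0 1" --pt "-0.11 -0.003 0.06 0 0.62 0 1" --pt "-0.12 -0.005 0.055 0 0.76 0 1" --pt "-0.13 -0.008 0.054 0 0.9 0 1" --pt "-0.14 -0.008 0.054 0 1.04 0 1" --pt "-0.14 -0.008 0.054 0 1.18 0 1"

```text
t: 6.25
eef_pos: [0.5294, 0.1305, 0.2452]
tcp_rot: [1.486, 1.186, -1.287]
wrist_force: [-0.3, 0.1, -4.3]
gripper_width: 0.451
```

```bash
python3 -c "
from h import *
place(.2);place(.11)"
```

```text
row [0.0005 0.0006 0.0008] [ 0.001  0.383 -0.002]
row [0.0896 0.0003 0.0135] [ 0.001  0.383 -0.002]
```

Emit:
carry_out --pt "0 0 0.001 0 0.13 0 1" --pt "0 0 0.001 0 0.26 0 1" --pt "0 0 0.001 0 0.383 0 1" --pt "0.03 0 0.005 0 0.383 0 1" --pt "0.06 0 0.009 0 0.383 0 1" --pt "0.09 0 0.014 0 0.383 0 1" --pt "0.09 0 0.014 0 0.383 0 1" --pt "0.09 0 0.014 0 0.383 0 1" --pt "0.09 0 0.014 0 0.383 0 1" --pt "0.09 0 0.014 0 0.383 0 1"

```text
t: 7.25
eef_pos: [0.5305, 0.1292, 0.1563]
tcp_rot: [1.785, 1.424, -1.024]
wrist_force: [0.1, -0.6, -2.9]
gripper_width: 0.454
```

```bash
python3 -c "
from h import *
place(.11)
snap('wrist','w2');snap('top','t2');snap('scene','s2')
a=cv2.imread('pics/w2.png'); b=cv2.imread('pics/s2.png')[240:400,300:460]
cv2.imwrite('pics/c2.png',np.hstack([cv2.resize(a,(480,360)),cv2.resize(b,(320,360))]))"
```

```text
row [ 0.0015 -0.0008  0.0007] [ 0.004 -0.001 -0.005]
```

View pics/c2.png

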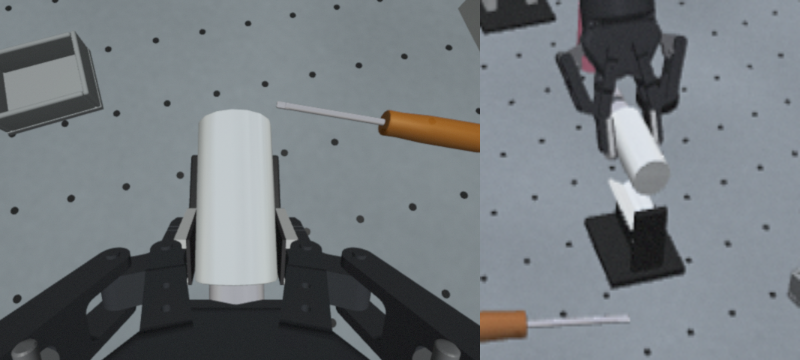

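Wrist frame: the barrel is straight between the pads, with its foot at (235,112) pointing at the stop. Scene crop: the axle hangs above the trough, roughly level. I'll measure its tilt and foot position from the depth.

```bash
cat >> h.py <<'E'
def barrel(n,box=(255,140,370,380)):
    im,d,K,T=load(n); a,b,c,e=box; W=world(d,K,T)[b:e,a:c]; I=im[b:e,a:c].max(-1)
    m=(I>150)&(W[...,2]>.06)&(W[...,2]<.2); P=W[m]
    L=np.array([np.cross([0,0,1],D),D,[0,0,1]]) # lateral,along,up
    q=(P-C)@L.T; s=q[:,1]; bins=np.arange(-.04,.06,.01); out=[]
    for lo in bins:
        k=(s>=lo)&(s<lo+.01)
        if k.sum()>40:
            t=q[k]; # circle fit with r=.02 in lateral/up
            from scipy.optimize import least_squares
            f=least_squares(lambda p:np.hypot(t[:,0]-p[0],t[:,2]-p[1])-.02,[t[:,0].mean(),t[:,2].max()-.02],loss="soft_l1",f_scale=.001).x
            out.append([lo+.005,*f,k.sum()])
    o=np.array(out); print(o.round(4)); print("slope lat,up",np.polyfit(o[:,0],o[:,1],1).round(4),np.polyfit(o[:,0],o[:,2],1).round(4),"foot s",np.percentile(s,[.5,2]).round(4))
E
python3 -c "
from h import *
barrel('w2')"
```

```text
[[-2.500e-02 -3.000e-04  1.084e-01  2.014e+03]
 [-1.500e-02 -2.000e-04  1.085e-01  2.431e+03]
 [-5.000e-03 -0.000e+00  1.085e-01  2.567e+03]
 [ 5.000e-03  1.000e-04  1.084e-01  2.741e+03]
 [ 1.500e-02  2.000e-04  1.085e-01  2.920e+03]
 [ 2.500e-02  4.000e-04  1.085e-01  3.115e+03]
 [ 3.500e-02  5.000e-04  1.085e-01  3.282e+03]
 [ 4.500e-02  6.000e-04  1.085e-01  3.497e+03]
 [ 5.500e-02  4.000e-04  1.077e-01  1.380e+02]]
slope lat,up [ 0.0115 -0.    ] [-0.0047  0.1084] foot s [-0.0282 -0.0267]
```

Emit:
carry_out --pt "0.01 0 0.006 0 0 0 1" --pt "0.02 0 0.011 0 0 0 1" --pt "0.027 0 0.0155 0 0 0 1" --pt "0.031 0 0.018 0 0 0 1" --pt "0.033 0 0.019 0 0 0 1" --pt "0.033 0 0.019 0 0 0 1" --pt "0.033 0 0.019 0 0 0 1" --pt "0.033 0 0.019 0 0 0 1" --pt "0.033 0 0.019 0 0 0 1" --pt "0.033 0 0.019 0 0 0 1"

```text
t: 8.4
eef_pos: [0.5302, 0.1292, 0.1175]
tcp_rot: [1.785, 1.424, -1.025]
wrist_force: [0.4, -0.1, -3.7]
gripper_width: 0.452
```

```bash
python3 -c "
from h import *
snap('wrist','w3'); barrel('w3')"
```

```text
[[-2.500e-02 -7.000e-04  6.960e-02  1.980e+03]
 [-1.500e-02 -6.000e-04  6.970e-02  2.420e+03]
 [-5.000e-03 -5.000e-04  6.970e-02  2.598e+03]
 [ 5.000e-03 -3.000e-04  6.970e-02  2.752e+03]
 [ 1.500e-02 -2.000e-04  6.970e-02  2.924e+03]
 [ 2.500e-02 -1.000e-04  6.970e-02  3.108e+03]
 [ 3.500e-02  1.000e-04  6.970e-02  3.320e+03]
 [ 4.500e-02  2.000e-04  6.970e-02  3.496e+03]
 [ 5.500e-02  1.000e-04  6.900e-02  1.670e+02]]
slope lat,up [ 0.0115 -0.0004] [-0.0042  0.0697] foot s [-0.0281 -0.0266]
```

Emit:
carry_out --pt "0.001 0 0.0005 0 0 0 1" --pt "0.001 0 0.0005 0 0 0 1" --pt "0.001 0 0.0005 0 0 0 0.0" --pt "0.001 0 0.0005 0 0 0 -0.5" --pt "0.001 0 0.0005 0 0 0 -1" --pt "0.001 0 0.0005 0 0 0 -1" --pt "0.001 0 0.0005 0 0 0 -1" --pt "0.001 0 0.0005 0 0 0 -1" --pt "0.001 0 0.0005 0 0 0 -1" --pt "0.001 0 0.0005 0 0 0 -1"

```text
t: 9.45
eef_pos: [0.5302, 0.1293, 0.1164]
tcp_rot: [1.785, 1.424, -1.025]
wrist_force: [0.3, 0.6, 0.1]
gripper_width: 1.002
```

```bash
python3 -c "
from h import *
snap('wrist','w4'); barrel('w4')"
```

```text
[[-2.500e-02 -1.000e-04  6.920e-02  1.978e+03]
 [-1.500e-02 -0.000e+00  6.920e-02  2.435e+03]
 [-5.000e-03 -0.000e+00  6.920e-02  2.599e+03]
 [ 5.000e-03 -0.000e+00  6.910e-02  2.739e+03]
 [ 1.500e-02 -0.000e+00  6.910e-02  2.914e+03]
 [ 2.500e-02  0.000e+00  6.910e-02  3.131e+03]
 [ 3.500e-02  1.000e-04  6.910e-02  3.285e+03]
 [ 4.500e-02  1.000e-04  6.900e-02  3.512e+03]
 [ 5.500e-02  1.000e-04  6.840e-02  1.130e+02]]
slope lat,up [ 0.0027 -0.    ] [-0.0068  0.0691] foot s [-0.0281 -0.0266]
```

The axle is seated: height 69 mm, aligned within 1 mm, foot about 9 mm ahead of the stop, and released. On to the pliers.

```bash
python3 -c "
from h import *
T=Tt(); go(T[:3,3]-T[:3,0]*.11+[0,0,.06],T[:3,:3]); go([.4617,-.2552,.32],rot(-100,90))"
```

```text
row [-0.1619  0.0003 -0.03  ] [0. 0. 0.]
row [-0.3715  0.0184  0.2359] [-0.044 -0.524 -0.017]
```

Emit:
carry_out --pt "-0.03 0 0 0 0 0 -1" --pt "-0.07 0 0 0 0 0 -1" --pt "-0.11 0 -0.02 0 0 0 -1" --pt "-0.155 0 -0.03 0 0 0 -1" --pt "-0.19 0 0 0 -0.1 0 -1" --pt "-0.22 0.003 0.035 -0.01 -0.2 0 -1" --pt "-0.25 0.006 0.075 -0.02 -0.3 -0.01 -1" --pt "-0.28 0.01 0.115 -0.03 -0.4 -0.015 -1" --pt "-0.31 0.014 0.155 -0.04 -0.5 -0.017 -1" --pt "-0.34 0.018 0.195 -0.044 -0.524 -0.017 -1"

```text
t: 10.5
eef_pos: [0.4724, -0.2056, 0.3139]
tcp_rot: [1.334, 1.12, -1.336]
wrist_force: [0.2, 0.4, -0.2]
gripper_width: 1.001
```

```bash
python3 -c "
from h import *
go([.4617,-.2552,.32],rot(-100,90)); print(np.round(monitor.get_obs()['joint_pos'],2))"
```

```text
row [-0.006  -0.002   0.0507] [ 0.002  0.002 -0.001]
[-0.51 -0.19  1.94 -0.    1.39 -0.34]
```

Run:
```python
from h import *
im,d,K,T=snap('wrist','w5')
W=world(d,K,T).reshape(-1,3)
for lo,hi in ((.083,.1),(.12,.16),(.16,.176),(.176,.19)):
    q=W[(W[:,2]>lo)&(W[:,2]<hi)&(abs(W[:,0]-.4617)<.06)&(abs(W[:,1]+.255)<.06)]
    if len(q)>20: rc=cv2.minAreaRect(q[:,:2].astype(np.float32)); print(lo,len(q),np.round(rc[0],4),np.round(rc[1],4),round(rc[2],1))
```

```text
0.083 2726 [ 0.4627 -0.2501] [0.0369 0.0711] 79.8
0.12 1195 [ 0.4617 -0.2551] [0.0171 0.0557] 79.7
0.16 658 [ 0.4617 -0.2552] [0.0174 0.0597] 79.8
0.176 1182 [ 0.4615 -0.2557] [0.0186 0.0626] 80.2
```

View pics/w5.png

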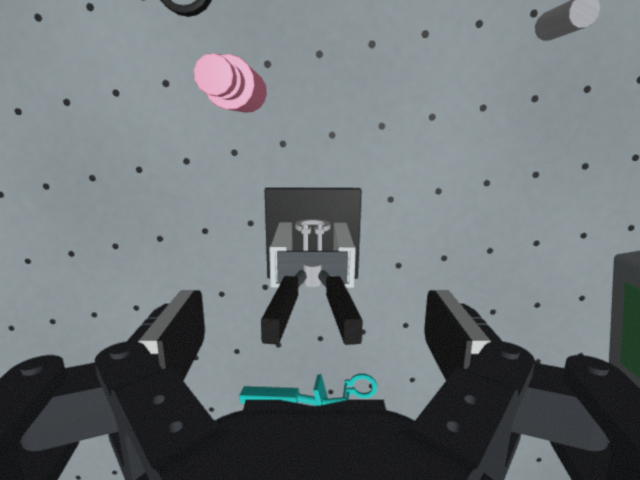

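Handles at (283,315) and (340,310) in this view. The centre (0.4617, -0.2552) and squeeze line at -10° match the first measurement, so I'll descend and grip.

Emit:
carry_out --pt "0 -0.002 0.03 0 0 0 -1" --pt "0 -0.002 0.051 0 0 0 -1" --pt "0 -0.002 0.051 0 0 0 -1" --pt "0.03 -0.002 0.051 0 0 0 -1" --pt "0.06 -0.002 0.051 0 0 0 -1" --pt "0.09 -0.002 0.051 0 0 0 -1" --pt "0.105 -0.002 0.051 0 0 0 -1" --pt "0.115 -0.002 0.051 0 0 0 -1" --pt "0.115 -0.002 0.051 0 0 0 -1" --pt "0.115 -0.002 0.051 0 0 0 -1"

```text
t: 11.55
eef_pos: [0.4615, -0.2625, 0.2016]
tcp_rot: [1.333, 1.111, -1.34]
wrist_force: [0.2, -0.6, 0.7]
gripper_width: 1.0
```

Emit:
carry_out --pt "0 0 0 0 0 0 1" --pt "0 0 0 0 0 0 1" --pt "0 0 0 0 0 0 1" --pt "0 0 0 0 0 0 1" --pt "0 0 0 0 0 0 1" --pt "0 0 0 0 0 0 1" --pt "0 0 0 0 0 0 1" --pt "0 0 0 0 0 0 1" --pt "0 0 0 0 0 0 1" --pt "0 0 0 0 0 0 1"

```text
t: 12.55
eef_pos: [0.462, -0.2636, 0.206]
tcp_rot: [1.331, 1.109, -1.341]
wrist_force: [-5.4, 1.4, 14.2]
gripper_width: 0.41
```

```bash
python3 -c "
from h import *
o=monitor.get_obs();print(o['wrist_force'],o['moment']); go([.4617,-.2552,.199],rot(-100,90))"
```

```text
[-5.44195977  1.424001   14.19982661] [0.39624281 1.43029744 0.02882756]
row [ 0.0069 -0.0018 -0.0083] [-0.002  0.011 -0.005]
```

The arm was still settling when I worked out that shift, so the grip sits 8 mm off along the pliers' x. I'll open and re-centre.

Emit:
carry_out --pt "0 0 0 0 0 0 0.2" --pt "0 0 0 0 0 0 -0.3" --pt "0 0 0 0 0 0 -1" --pt "0 0 0 0 0 0 -1" --pt "0 0 0 0 0 0 -1" --pt "0 0 0 0 0 0 -1" --pt "0 0 0 0 0 0 -1" --pt "0 0 0 0 0 0 -1" --pt "0 0 0 0 0 0 -1" --pt "0 0 0 0 0 0 -1"

```text
t: 13.55
eef_pos: [0.462, -0.2636, 0.206]
tcp_rot: [1.331, 1.109, -1.341]
wrist_force: [-0.1, 0.4, 0.1]
gripper_width: 1.004
```

Run:
```python
from h import *
print(monitor.get_obs()["eef_pos"])
for nm in("top","scene"):
    im,d,K,T=snap(nm,nm+'6')
    W=world(d,K,T).reshape(-1,3); 
    for lo,hi in ((.083,.1),(.12,.16),(.16,.186)):
        q=W[(W[:,2]>lo)&(W[:,2]<hi)&(abs(W[:,0]-.4617)<.04)&(abs(W[:,1]+.255)<.05)]
        if len(q)>20: rc=cv2.minAreaRect(q[:,:2].astype(np.float32)); print(nm,lo,len(q),np.round(rc[0],4),np.round(rc[1],4),round(rc[2],1))
im,d,K,T=snap("wrist","w6"); go([.4617,-.2552,.200],rot(-100,90))
a=cv2.imread("pics/w6.png"); b=cv2.imread("pics/scene6.png")[130:290,235:395]
cv2.imwrite("pics/c6.png",np.hstack([cv2.resize(a,(400,300)),cv2.resize(b,(300,300))]))
```

```text
[ 0.46196302 -0.26357835  0.20595747]
top 0.083 84 [ 0.4638 -0.2462] [0.0749 0.0188] 5.9
top 0.12 24 [ 0.4467 -0.2468] [0.0042 0.0141] 68.8
scene 0.083 215 [ 0.4648 -0.248 ] [0.0405 0.0722] 79.8
scene 0.12 183 [ 0.4577 -0.2542] [0.0236 0.0732] 83.8
scene 0.16 122 [ 0.4598 -0.2537] [0.0219 0.077 ] 77.9
row [ 0.0059 -0.0018 -0.0083] [-0.002  0.011 -0.005]
```

View pics/c6.png

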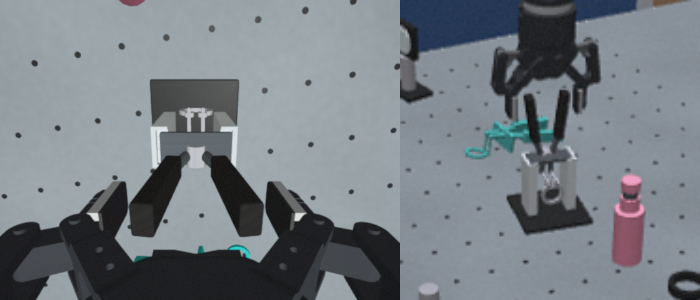

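The pliers still stand upright at the same place, and the open pads clear both handles evenly (131/125 on the left, 261/268 on the right). Now I'll re-centre and close.

Emit:
carry_out --pt "0.003 -0.002 -0.004 0 0.011 -0.005 -1" --pt "0.006 -0.002 -0.008 0 0.011 -0.005 -1" --pt "0.006 -0.002 -0.008 0 0.011 -0.005 -1" --pt "0.006 -0.002 -0.008 0 0.011 -0.005 -1" --pt "0.006 -0.002 -0.008 0 0.011 -0.005 1" --pt "0.006 -0.002 -0.008 0 0.011 -0.005 1" --pt "0.006 -0.002 -0.008 0 0.011 -0.005 1" --pt "0.006 -0.002 -0.008 0 0.011 -0.005 1" --pt "0.006 -0.002 -0.008 0 0.011 -0.005 1" --pt "0.006 -0.002 -0.008 0 0.011 -0.005 1"

```text
t: 14.7
eef_pos: [0.463, -0.2567, 0.204]
tcp_rot: [1.338, 1.114, -1.336]
wrist_force: [-1.1, 0.6, 14.2]
gripper_width: 0.416
```

Emit:
carry_out --pt "0 0 0 0 0 0 1" --pt "0 0 0 0 0 0 1" --pt "0 0 0 0 0 0 1" --pt "0 0 0 0 0 0 1" --pt "-0.01 0 0 0 0 0 1" --pt "-0.03 0 0 0 0 0 1" --pt "-0.06 0 0 0 0 0 1" --pt "-0.09 0 0 0 0 0 1" --pt "-0.12 0 0 0 0 0 1" --pt "-0.12 0 0 0 0 0 1"

```text
t: 15.7
eef_pos: [0.4639, -0.2573, 0.3295]
tcp_rot: [1.338, 1.104, -1.332]
wrist_force: [0.2, -0.6, -0.9]
gripper_width: 0.412
```

Emit:
carry_out --pt "0 0 0 0 0 0 1" --pt "0 0 0 0 0 0 1" --pt "0 0 0 0 0 0 1" --pt "0 0 0 0 0 0 1" --pt "0 0 0 0 0 0 1" --pt "0 0 0 0 0 0 1" --pt "0 0 0 0 0 0 1" --pt "0 0 0 0 0 0 1" --pt "0 0 0 0 0 0 1" --pt "0 0 0 0 0 0 1"

```text
t: 16.7
eef_pos: [0.464, -0.2572, 0.3296]
tcp_rot: [1.338, 1.104, -1.332]
wrist_force: [-0.6, -0.2, -2.0]
gripper_width: 0.416
```

Run:
```python
from h import *
o=monitor.get_obs();print(o["eef_pos"],o["wrist_force"],o["moment"])
snap("scene","s7");snap("top","t7");snap("wrist","w7")
a=cv2.imread("pics/w7.png"); b=cv2.imread("pics/s7.png")[60:260,215:415]
cv2.imwrite("pics/c7.png",np.hstack([cv2.resize(a,(400,300)),cv2.resize(b,(400,400))[:300]]) if 0 else np.hstack([cv2.resize(a,(400,400)),cv2.resize(b,(400,400))]))
```

```text
[ 0.4639966  -0.25723924  0.32960346] [-0.61701899 -0.19845473 -2.01623406] [ 0.00112756 -0.00039497 -0.00605556]
```

View pics/c7.png

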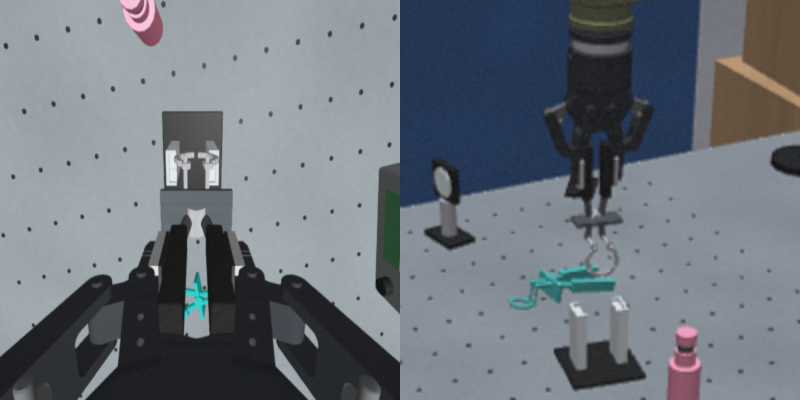

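The pliers are lifted out and squeezed, with the handles parallel. The ring shows at crop (600,262) in the scene view. I'll measure the guard bar's tilt and the ring's centre.

```bash
cat >> h.py <<'E'
from scipy.optimize import least_squares
def ringfit(n,exp,verbose=True):
    "exp: expected ring centre world; fit circle in plane from depth points, own axis"
    im,d,K,T=load(n); W=world(d,K,T); P=W.reshape(-1,3); q=P-exp
    m=(np.linalg.norm(q,axis=1)<.03)&(d.ravel()>0); q=q[m]
    a=np.radians(80); A=np.array([np.cos(a),np.sin(a),0]); B=np.array([-np.sin(a),np.cos(a),0]) # axis, lateral
    c=np.c_[q@A,q@B,q[:,2]]
    rr=np.hypot(c[:,1],c[:,2]); k=(abs(c[:,0])<.008)&(rr>.012); c=c[k]
    print(n,"pts",len(c),"axial med",np.median(c[:,0]).round(4),"lat",np.percentile(c[:,1],[2,98]).round(4),"up",np.percentile(c[:,2],[2,98]).round(4))
    return c,im,K,T
def guard(n,exp):
    im,d,K,T=load(n); P=world(d,K,T).reshape(-1,3); q=P-exp
    a=np.radians(80); A=np.array([np.cos(a),np.sin(a),0]); B=np.array([-np.sin(a),np.cos(a),0])
    c=np.c_[q@A,q@B,q[:,2]]; c=c[(abs(c[:,0])<.025)&(abs(c[:,1])<.04)&(abs(c[:,2])<.018)]
    print(n,"guard",len(c),"pct x",np.percentile(c[:,0],[2,98]).round(4),"y",np.percentile(c[:,1],[2,98]).round(4),"z",np.percentile(c[:,2],[2,50,98]).round(4))
    return c
E
python3 - <<'E'
from h import *
T=Tt(); tcp=T[:3,3]; M=T[:3,:3]
a=np.radians(80); A=np.array([np.cos(a),np.sin(a),0])
exp=tcp-A*.0+[0,0,-.056-.106]+A*(.030+.0015); eg=tcp+[0,0,-.056-.063+.004]+A*.0015
print("exp",exp.round(4),eg.round(4))
for n in("w7","t7","s7"):
    c,*_=ringfit(n,exp); g=guard(n,eg)
    if n=="w7":
        k=(g[:,1].__abs__()>.022)|(g[:,0]>.011)
        co=np.linalg.lstsq(np.c_[g[k][:,:2],np.ones(k.sum())],g[k][:,2],rcond=None)[0]; print("plane slopes",co.round(4))
for n in("s7","t7"):
    _,d,K,Tc=load(n); p=np.linalg.inv(Tc)@np.r_[exp,1]; print(n,(K@p[:3]/p[2]).round(1))
im=cv2.imread("pics/s7.png")[160:220,285:345]; im2=cv2.imread("pics/t7.png")
p=np.linalg.inv(load("t7")[3])@np.r_[exp,1]; u,v=(load("t7")[2]@p[:3]/p[2])[:2].astype(int)
cv2.imwrite("pics/c8.png",np.hstack([cv2.resize(im,(400,400),interpolation=2),cv2.resize(im2[v-30:v+30,u-30:u+30],(400,400),interpolation=2)]))
E
```

```text
exp [ 0.4694 -0.2262  0.1676] [ 0.4642 -0.2558  0.2146]
w7 pts 995 axial med -0.0009 lat [-0.022   0.0189] up [-0.0186  0.0261]
w7 guard 5585 pct x [-0.0096  0.0171] y [-0.0296  0.0277] z [-0.0015  0.0016  0.0137]
plane slopes [-0.0163 -0.013   0.0013]
t7 pts 30 axial med -0.0003 lat [-0.0239 -0.0062] up [-0.018   0.0253]
t7 guard 71 pct x [-0.0067  0.0119] y [0.0044 0.0278] z [-0.0019  0.002   0.0067]
s7 pts 107 axial med -0.0007 lat [-0.0243  0.0177] up [-0.0214  0.0214]
s7 guard 206 pct x [-0.0098  0.0214] y [-0.0326  0.0256] z [-0.016  -0.0001  0.0166]
s7 [317.  189.7   1. ]
t7 [424.  280.9   1. ]
```

View pics/c8.png

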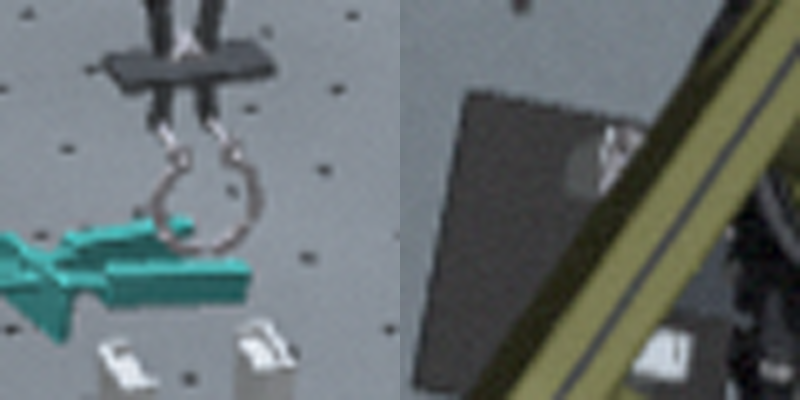

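Run:
```python
from h import *
T=Tt(); M=T[:3,:3]; tcp=T[:3,3]; print(M.round(3), np.degrees(np.arctan2(M[1,2],M[0,2])))
exp=np.array([.4694,-.2262,.1676])
for n in("w7","s7"):
    c,*_=ringfit(n,exp)
    c=c[(c[:,2]<.013)&(abs(c[:,0]+.0008)<.005)]
    for lo in np.arange(-.024,.013,.004):
        k=c[(c[:,2]>=lo)&(c[:,2]<lo+.004)]
        if len(k)>3: print(round(lo,3),len(k),"lat",np.percentile(k[:,1],[0,3,97,100]).round(4),"L in",k[k[:,1]<0][:,1].max().round(4) if (k[:,1]<0).any() else '',"R in",k[k[:,1]>0][:,1].min().round(4) if (k[:,1]>0).any() else '')
    f=least_squares(lambda p:(lambda r:np.maximum(0,.016-r)+np.maximum(0,r-.0215))(np.hypot(c[:,1]-p[0],c[:,2]-p[1])),[0,0]).x
    g=least_squares(lambda p:np.hypot(c[:,1]-p[0],c[:,2]-p[1])-p[2],[0,0,.019],loss="soft_l1",f_scale=.002).x
    print(n,"annulus",f.round(4),"circle",g.round(4),"axial",np.median(c[:,0]).round(4))
```

```text
[[ 0.013  0.984 -0.176]
 [-0.009 -0.176 -0.984]
 [-1.     0.014  0.007]] -100.13311250401935
w7 pts 995 axial med -0.0009 lat [-0.0221  0.0189] up [-0.0186  0.0261]
-0.02 93 lat [-0.0134 -0.0115  0.0076  0.0095] L in -0.0039 R in 0.0008
-0.016 118 lat [-0.0203 -0.0164  0.0113  0.0134] L in -0.0039 R in 0.0041
-0.012 50 lat [-0.0206 -0.0191  0.0164  0.0189] L in -0.0136 R in 0.0093
-0.008 44 lat [-0.0212 -0.0201  0.019   0.0199] L in -0.0159 R in 0.0111
-0.004 29 lat [-0.0236 -0.0231  0.0198  0.0202] L in -0.0176 R in 0.0147
0.0 26 lat [-0.0233 -0.0228  0.0201  0.0201] L in -0.0186 R in 0.015
0.004 40 lat [-0.023  -0.023   0.0193  0.0193] L in -0.018 R in 0.0124
0.008 59 lat [-0.0222 -0.0221  0.0177  0.0184] L in -0.0146 R in 0.011
0.012 29 lat [-0.0194 -0.0193  0.0169  0.017 ] L in -0.014 R in 0.0127
w7 annulus [-0.0017  0.0006] circle [-0.0016  0.0025  0.0197] axial -0.0005
s7 pts 107 axial med -0.0008 lat [-0.0243  0.0176] up [-0.0214  0.0214]
-0.024 8 lat [-0.0131 -0.0127  0.0083  0.0091] L in -0.0005 R in 0.0001
-0.02 10 lat [-0.0178 -0.0177  0.0093  0.012 ] L in -0.0066 R in 0.0019
-0.016 7 lat [-0.0209 -0.0208  0.013   0.014 ] L in -0.0155 R in 0.0051
-0.012 6 lat [-0.0212 -0.0167  0.0147  0.0148] L in -0.0212 R in 0.0088
-0.008 8 lat [-0.0234 -0.0229  0.0192  0.0194] L in -0.0196 R in 0.014
-0.004 7 lat [-0.0257 -0.0254  0.0174  0.0176] L in -0.0217 R in 0.0146
0.0 8 lat [-0.0257 -0.0254  0.0171  0.0173] L in -0.0214 R in 0.0142
0.004 7 lat [-0.0242 -0.024   0.0147  0.015 ] L in -0.0182 R in 0.0097
0.008 8 lat [-0.0216 -0.0216  0.014   0.0143] L in -0.0158 R in 0.0086
s7 annulus [-0.0036 -0.0022] circle [-0.0038 -0.0016  0.0195] axial -0.0007
```

```bash
cat >> h.py <<'E'
RT=None
def ringgo(s,z,lat=0):
    "move ring centre to along-axis s, height z, lateral (dir cross(z,D))"
    rt=np.load("rt.npy"); M=rot(-102.7,90); L=np.cross([0,0,1],D)
    go(C+D*s+L*lat+[0,0,z]-M@rt,M)
def ringnow():
    T=Tt(); p=T[:3,:3]@np.load("rt.npy")+T[:3,3]-C; print("ring s,lat,z",(p@D).round(4),(p@np.cross([0,0,1],D)).round(4),p[2].round(4))
E
python3 - <<'E'
from h import *
T=Tt(); rt=T[:3,:3].T@(np.array([.4709,-.2270,.168])-T[:3,3]); np.save("rt.npy",rt); print(rt)
ringnow(); ringgo(.15,.168); ringgo(.15,.0691)
E
```

```text
[ 0.16133977 -0.00076446 -0.03213033]
ring s,lat,z 0.42 0.0209 0.168
row [-0.0018 -0.008  -0.2695] [ 0.045  0.007 -0.014]
row [ 0.0971 -0.0094 -0.2702] [ 0.045  0.007 -0.014]
```

Emit:
carry_out --pt "0 -0.001 -0.02 0 0 0 1" --pt "0 -0.002 -0.06 0.01 0 0 1" --pt "0 -0.004 -0.1 0.02 0.007 -0.014 1" --pt "-0.002 -0.006 -0.14 0.03 0.007 -0.014 1" --pt "-0.002 -0.008 -0.18 0.045 0.007 -0.014 1" --pt "-0.002 -0.008 -0.22 0.045 0.007 -0.014 1" --pt "-0.002 -0.008 -0.25 0.045 0.007 -0.014 1" --pt "-0.002 -0.008 -0.27 0.045 0.007 -0.014 1" --pt "-0.002 -0.008 -0.27 0.045 0.007 -0.014 1" --pt "-0.002 -0.008 -0.27 0.045 0.007 -0.014 1"

```text
t: 17.85
eef_pos: [0.5035, 0.01, 0.3295]
tcp_rot: [1.37, 1.096, -1.37]
wrist_force: [-0.8, 0.1, -1.7]
gripper_width: 0.413
```

Emit:
carry_out --pt "0.01 0 0 0 0 0 1" --pt "0.03 0 0 0 0 0 1" --pt "0.05 0 0 0 0 0 1" --pt "0.07 0 0 0 0 0 1" --pt "0.085 0 0 0 0 0 1" --pt "0.095 0 0 0 0 0 1" --pt "0.098 0 0 0 0 0 1" --pt "0.098 0 0 0 0 0 1" --pt "0.098 0 0 0 0 0 1" --pt "0.098 0 0 0 0 0 1"

```text
t: 18.85
eef_pos: [0.5042, 0.01, 0.2327]
tcp_rot: [1.371, 1.095, -1.368]
wrist_force: [0.4, 0.1, -1.5]
gripper_width: 0.419
```

Run:
```python
from h import *
ringnow(); ringgo(.15,.0691)
for n in("wrist","scene","top"): snap(n,n[0]+"9")
a=cv2.imread("pics/w9.png"); b=cv2.imread("pics/s9.png")[200:400,270:470]
cv2.imwrite("pics/c9.png",np.hstack([cv2.resize(a,(480,480)),cv2.resize(b,(320,320)) if 0 else cv2.copyMakeBorder(cv2.resize(b,(320,320)),0,160,0,0,cv2.BORDER_CONSTANT)]))
```

```text
ring s,lat,z 0.1493 0.0009 0.0714
row [ 0.0023 -0.0005  0.0007] [ 0.001 -0.    -0.002]
```

View pics/c9.png

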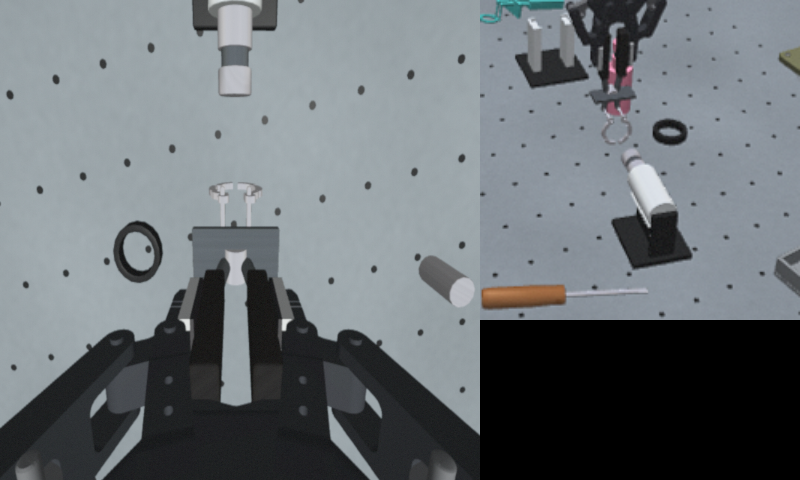

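Wrist frame: the spigot end is at (235,95), the groove at (235,57) and the ring at (236,190), almost in line. I'll measure both in this frame.

```bash
cat >> h.py <<'E'
Lt=np.cross([0,0,1],D)
def cloud(n):
    im,d,K,T=load(n); P=world(d,K,T)-C; m=d>0
    return np.c_[(P@D)[m],(P@Lt)[m],P[...,2][m]],im[m].max(-1)
def spig(n):
    q,I=cloud(n); q=q[(abs(q[:,1])<.025)&(q[:,2]>.045)&(q[:,2]<.1)&(q[:,0]>.03)&(q[:,0]<.105)]
    for lo in np.arange(.035,.105,.005):
        t=q[(q[:,0]>=lo)&(q[:,0]<lo+.005)]
        if len(t)>15:
            rad=.02 if lo<.049 else .013
            f=least_squares(lambda p:np.hypot(t[:,1]-p[0],t[:,2]-p[1])-p[2],[0,.07,rad],loss="soft_l1",f_scale=.0007).x
            e=np.percentile(t[:,1],[1,99]); print(n,lo.round(3),len(t),"lat",f[0].round(4),"z",f[1].round(4),"r",f[2].round(4),"midedge",e.mean().round(4),np.ptp(e).round(4),"top",np.percentile(t[:,2],98).round(4))
    t=q[(abs(q[:,1])<.008)&(q[:,2]>.0755)]; b=np.arange(.04,.104,.001)
    print("profile",[(x.round(3),np.round(np.median(t[(t[:,0]>=x)&(t[:,0]<x+.001)][:,2]),4)) for x in b if ((t[:,0]>=x)&(t[:,0]<x+.001)).sum()>2])
def ring2(n,s,lat,z):
    q,I=cloud(n); c=q-[s,lat,z]; r=np.hypot(c[:,1],c[:,2]); c=c[(abs(c[:,0])<.006)&(r>.012)&(r<.027)&(c[:,2]<.012)]
    ann=lambda p:(lambda r:np.maximum(0,.016-r)+np.maximum(0,r-.0215))(np.hypot(c[:,1]-p[0],c[:,2]-p[1]))
    f=least_squares(ann,[0,0]).x; w=c[(abs(c[:,2])<.006)]
    print(n,"ring pts",len(c),"s",(s+np.median(c[:,0])).round(4),np.percentile(c[:,0],[5,95]).round(4),"annulus lat,z",(f+[lat,z]).round(4),"wid",(np.percentile(w[:,1],[1,99])+lat).round(4),"zmin",(c[:,2].min()+z).round(4))
E
python3 - <<'E'
from h import *
spig("w9"); ring2("w9",.1493,.0009,.0714); ring2("s9",.1493,.0009,.0714)
E
```

```text
w9 0.045 147 lat 0.0002 z 0.0688 r 0.0198 midedge 0.0006 0.039 top 0.0865
w9 0.05 945 lat 0.0001 z 0.0667 r 0.0161 midedge 0.0001 0.0362 top 0.088
w9 0.055 489 lat 0.0003 z 0.0694 r 0.0129 midedge 0.0002 0.0256 top 0.0832
w9 0.06 473 lat 0.0003 z 0.0692 r 0.013 midedge 0.0006 0.0251 top 0.0829
w9 0.065 526 lat 0.0003 z 0.0698 r 0.0123 midedge 0.0002 0.0246 top 0.083
w9 0.07 363 lat 0.0003 z 0.0694 r 0.0104 midedge 0.0002 0.0205 top 0.0807
w9 0.075 339 lat 0.0003 z 0.0696 r 0.0103 midedge 0.0002 0.0206 top 0.0812
w9 0.08 433 lat 0.0003 z 0.0692 r 0.0127 midedge 0.0002 0.0253 top 0.0827
w9 0.085 420 lat 0.0003 z 0.0693 r 0.0127 midedge 0.0002 0.0256 top 0.0831
w9 0.09 481 lat 0.0004 z 0.0715 r 0.0107 midedge 0.0005 0.0249 top 0.0828
profile [(np.float64(0.049), np.float64(0.0863)), (np.float64(0.05), np.float64(0.0849)), (np.float64(0.051), np.float64(0.0815)), (np.float64(0.052), np.float64(0.0815)), (np.float64(0.053), np.float64(0.0817)), (np.float64(0.054), np.float64(0.0815)), (np.float64(0.055), np.float64(0.0814)), (np.float64(0.056), np.float64(0.0814)), (np.float64(0.057), np.
[... 1039 characters left out ...]
np.float64(0.083), np.float64(0.081)), (np.float64(0.084), np.float64(0.0812)), (np.float64(0.085), np.float64(0.0809)), (np.float64(0.086), np.float64(0.0813)), (np.float64(0.087), np.float64(0.0814)), (np.float64(0.088), np.float64(0.0813)), (np.float64(0.089), np.float64(0.081)), (np.float64(0.09), np.float64(0.0812)), (np.float64(0.091), np.float64(0.0812)), (np.float64(0.092), np.float64(0.0814)), (np.float64(0.093), np.float64(0.0812)), (np.float64(0.094), np.float64(0.0783))]
w9 ring pts 474 s 0.1493 [-0.0009  0.0029] annulus lat,z [0.0009 0.0712] wid [-0.0209  0.0225] zmin 0.0507
s9 ring pts 90 s 0.1489 [-0.0037  0.0033] annulus lat,z [0.0026 0.0692] wid [-0.0173  0.0255] zmin 0.0481
```

Run:
```python
from h import *
spig.__defaults__
import io,contextlib
b=io.StringIO()
with contextlib.redirect_stdout(b): spig("s9")
print("\n".join(l[:140] for l in b.getvalue().splitlines() if "profile" not in l))
ringgo(.11,.0693,.0004); ringgo(.0743,.0693,.0004)
```

```text
s9 0.035 24 lat 0.0022 z 0.0665 r 0.021 midedge 0.0046 0.0328 top 0.089
s9 0.04 38 lat 0.0016 z 0.0688 r 0.0195 midedge 0.0064 0.0297 top 0.09
s9 0.045 22 lat 0.0016 z 0.0677 r 0.0194 midedge 0.0039 0.0347 top 0.0883
s9 0.06 22 lat 0.0016 z 0.0687 r 0.0122 midedge 0.0032 0.0218 top 0.0835
s9 0.065 20 lat 0.0022 z 0.0679 r 0.0124 midedge 0.0037 0.0217 top 0.0822
s9 0.075 31 lat 0.003 z 0.0693 r 0.0103 midedge 0.0045 0.0222 top 0.0835
s9 0.08 22 lat 0.0019 z 0.0666 r 0.0132 midedge 0.0035 0.0235 top 0.0818
s9 0.085 18 lat 0.0023 z 0.0688 r 0.0118 midedge 0.0043 0.0189 top 0.0827
row [ 0.0016  0.0002 -0.0393] [ 0.001  0.    -0.001]
row [ 0.0016  0.0002 -0.075 ] [ 0.001  0.    -0.001]
```

Emit:
carry_out --pt "0.0008 0 -0.005 0 0 0 1" --pt "0.0015 0 -0.013 0 0 0 1" --pt "0.0015 0 -0.021 0 0 0 1" --pt "0.0015 0 -0.029 0 0 0 1" --pt "0.0015 0 -0.036 0 0 0 1" --pt "0.0015 0 -0.041 0 0 0 1" --pt "0.0015 0 -0.041 0 0 0 1" --pt "0.0015 0 -0.041 0 0 0 1" --pt "0.0015 0 -0.041 0 0 0 1" --pt "0.0015 0 -0.041 0 0 0 1"

```text
t: 20.0
eef_pos: [0.5128, 0.0498, 0.2307]
tcp_rot: [1.371, 1.095, -1.369]
wrist_force: [0.5, 0.3, -2.0]
gripper_width: 0.416
```

Run:
```python
from h import *
ringnow(); snap("wrist","w10"); T=Tt(); 
p=T[:3,:3]@np.load("rt.npy")+T[:3,3]-C; ring2("w10",p@D,p@Lt,p[2]); ringgo(.0743,.0695,.0003)
snap("scene","s10"); ring2("s10",p@D,p@Lt,p[2])
```

```text
ring s,lat,z 0.1086 0.0004 0.0694
w10 ring pts 472 s 0.1086 [-0.0009  0.0029] annulus lat,z [0.0004 0.0696] wid [-0.0215  0.0221] zmin 0.0485
row [-0.0001  0.0001 -0.0343] [ 0.001  0.    -0.001]
s10 ring pts 62 s 0.1084 [-0.0042  0.0047] annulus lat,z [0.0025 0.0677] wid [-0.0203  0.0239] zmin 0.0486
```

Both views agree to within 1 mm laterally and in height, so I'll slide on slowly.

Emit:
carry_out --pt "0 0 -0.004 0 0 0 1" --pt "0 0 -0.008 0 0 0 1" --pt "0 0 -0.012 0 0 0 1" --pt "0 0 -0.016 0 0 0 1" --pt "0 0 -0.02 0 0 0 1" --pt "0 0 -0.024 0 0 0 1" --pt "0 0 -0.028 0 0 0 1" --pt "0 0 -0.032 0 0 0 1" --pt "0 0 -0.035 0 0 0 1" --pt "0 0 -0.035 0 0 0 1"

```text
t: 21.1
eef_pos: [0.5205, 0.0843, 0.2308]
tcp_rot: [1.37, 1.095, -1.369]
wrist_force: [0.2, -0.2, -2.1]
gripper_width: 0.415
```

Emit:
carry_out --pt "0 0 0 0 0 0 1" --pt "0 0 0 0 0 0 1" --pt "0 0 0 0 0 0 1" --pt "0 0 0 0 0 0 1" --pt "0 0 0 0 0 0 1" --pt "0 0 0 0 0 0 1" --pt "0 0 0 0 0 0 1" --pt "0 0 0 0 0 0 1" --pt "0 0 0 0 0 0 1" --pt "0 0 0 0 0 0 1"

```text
t: 22.1
eef_pos: [0.5206, 0.0843, 0.2307]
tcp_rot: [1.37, 1.095, -1.369]
wrist_force: [0.6, -0.1, -1.5]
gripper_width: 0.416
```

Run:
```python
from h import *
o=monitor.get_obs(); print(o["wrist_force"],o["moment"],o["gripper_width"]); ringnow()
snap("wrist","w11"); snap("scene","s11"); T=Tt(); p=T[:3,:3]@np.load("rt.npy")+T[:3,3]-C
ring2("w11",p@D,p@Lt,p[2])
import io,contextlib
b=io.StringIO()
with contextlib.redirect_stdout(b): spig("w11")
print("\n".join(l[:140] for l in b.getvalue().splitlines() if "profile" not in l))
a=cv2.imread("pics/w11.png")[20:260,200:440]; c=cv2.imread("pics/s11.png")[235:355,300:420]
cv2.imwrite("pics/c11.png",np.hstack([cv2.resize(a,(400,400)),cv2.resize(c,(400,400))]))
```

```text
[ 0.62186575 -0.07816449 -1.50157743] [ 0.00577373 -0.06069039  0.02393167] 0.4160242502375878
ring s,lat,z 0.0732 0.0004 0.0694
w11 ring pts 383 s 0.0729 [-0.0055  0.0028] annulus lat,z [0.0005 0.0664] wid [-0.0214  0.022 ] zmin 0.053
w11 0.035 601 lat 0.0002 z 0.0693 r 0.0198 midedge 0.0005 0.0387 top 0.0897
w11 0.04 605 lat 0.0003 z 0.0693 r 0.0197 midedge 0.0005 0.0377 top 0.0897
w11 0.045 596 lat 0.0002 z 0.0692 r 0.0197 midedge 0.0004 0.0377 top 0.0896
w11 0.05 345 lat 0.0003 z 0.0695 r 0.0129 midedge -0.0002 0.0271 top 0.0877
w11 0.055 364 lat 0.0003 z 0.0695 r 0.0128 midedge 0.0004 0.0255 top 0.0832
w11 0.06 359 lat 0.0004 z 0.0692 r 0.0129 midedge -0.0 0.0249 top 0.0831
w11 0.065 349 lat 0.0003 z 0.0696 r 0.0127 midedge 0.0 0.0251 top 0.0911
w11 0.07 749 lat 0.0003 z 0.0708 r 0.0189 midedge 0.0004 0.042 top 0.0949
w11 0.075 421 lat -16.5268 z -198.9469 r 199.7134 midedge 0.0003 0.0414 top 0.0952
w11 0.08 339 lat 0.0002 z 0.0701 r 0.0124 midedge 0.0004 0.0231 top 0.0916
w11 0.085 327 lat 0.0004 z 0.0696 r 0.0129 midedge 0.0004 0.0232 top 0.0916
w11 0.09 227 lat 0.0004 z 0.0708 r 0.0113 midedge 0.0004 0.023 top 0.0911
```

View pics/c11.png

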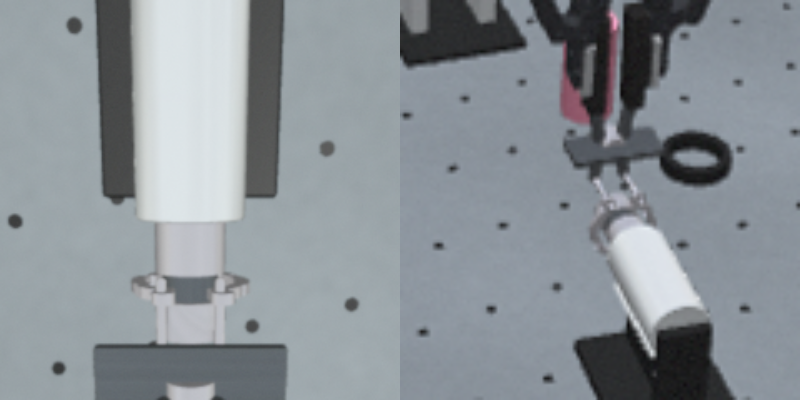

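The ring surrounds the spigot at the groove (wrist crop, ring at y≈288 over the dark groove at 278–302) with even side clearance. One last axial check on its side arcs.

Run:
```python
from h import *
for n in("w11","w10"):
    q,_=cloud(n); s0=.0732 if n=="w11" else .1086
    for sg in(-1,1):
        t=q[(sg*q[:,1]>.0165)&(sg*q[:,1]<.024)&(q[:,2]>.055)&(q[:,2]<.09)&(abs(q[:,0]-s0)<.012)]
        print(n,sg,len(t),np.percentile(t[:,0]-s0,[2,25,50,75,98]).round(4),"z",np.percentile(t[:,2],[2,50,98]).round(4))
```

```text
w11 -1 90 [-0.0007 -0.0004 -0.      0.0019  0.0037] z [0.0608 0.0749 0.0833]
w11 1 109 [-0.0007 -0.0004  0.      0.0017  0.0037] z [0.0569 0.0766 0.0832]
w10 -1 90 [-0.0006 -0.0004 -0.      0.0018  0.0037] z [0.0605 0.0747 0.0835]
w10 1 107 [-0.0008 -0.0004  0.0001  0.0018  0.0037] z [0.0584 0.076  0.0835]
```

```bash
python3 -c "
from h import *
print(hand_in())"
```

```text
the job is handed in; nothing more can be done
None
```

The job is handed in: the axle lies in the V cradle and the pliers hold the spread ring around its groove. `hand_in()` gave no verdict, so success rests on my own checks below.

**What I did**
- I gripped the aluminium axle's barrel from the side, turned it over and laid it in the trough, then let go.
- I took the pliers out of their stand by both handles, squeezed them, and slid the ring over the spigot. I was still holding them squeezed at hand-in (robot clock about 22 s of the 54 s allowed).
- My first grip on the pliers was about 8 mm off centre, because I had worked out the move while the arm was still settling. I opened and re-gripped before lifting. The pliers had stayed in place.

**Last checks**

| Check | Measured |
|---|---|
| Axle axis height in the cradle | about 69.3 mm |
| Axle sideways offset | about 0.3 mm |
| Groove ahead of the seat | 74.3 mm |
| Ring along the axle | about 74.7 mm, 0.4 mm from the groove |
| Ring offset across the axle | under 1 mm |
| Ring outer diameter | about 43 mm, which means fully spread |
| Force at the wrist | about 2 N, roughly the weight of the pliers, so no sign of leaning |

**Where the checks disagreed**
- **Scene camera:** it read about 2 mm different sideways from the wrist camera. The bias was the same for ring and axle, so their relative fit agreed.
- **Ring along the axle:** one estimate, from the pose measured in the grip, put the ring at 73.2 mm. That is still within the 3 mm allowed.
- **Ring height:** the automatic fit after insertion read 66.4 mm, but it was mixing in points from the axle. I relied on the fit from just before insertion (69.6 mm) and the unchanged tool height.

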